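# Nip a freshly glued printing block in the bench press

## Robot

A 6-joint arm with a two-finger parallel gripper is mounted at the origin on a cart in front of the work surface, level with it; the furniture and walls round the work are solid. World frame = base frame: x ahead of the robot, y to its left, z up, the work surface at z = 0. Lengths are in m, angles in rad, forces in N, time in s.
With the tool pointing down it reaches from about 0.35 to 0.85 m from the base axis. Payload 8.1 kg.
Tool frame: the origin (TCP) lies at the very end of the fingers, on their centre line; the grasp point (between the pads) lies 19 mm behind it; z points along the fingers, y is the line along which they close (so a half turn about z gives the same grasp; the last joint's range is limited). The gripper opens to 85 mm and grips with 20 to 120 N. Pads are 22 mm wide; open, the fingers measure 114 mm over their backs; the gripper's body (76 mm by 85 mm) begins 54 mm behind the grasp point. The pads swing forward as they close: fully open they stand 13 mm farther back than shut.
Start: joints at [-1.261, 0.13, 1.488, -0, 1.523, -0.085], TCP at [0.231, -0.554, 0.231] pointing down, gripper open.
Joint ranges: [-2.96, 2.96], [-0.89, 2.26], [0.02, 2.5], [-1.34, 4.48], [0, 2.73], [-2.66, 2.66]. Speed limits (rad/s): [2.39, 2.39, 2.79, 3.14, 3.14, 3.14].

## Interface

Orientations are given as a unit quaternion [w, x, y, z].
In Python, from plant import ctrl, vision, workorder gives the robot as it stands. The module is installed in compiled form; this text tells all that it offers.
- The arm moves only by the shell command python3 -m crank 'ROWS' [OPENING] [FORCE]. ROWS is JSON, a list that holds one entry, the list of rows, each a list of 4 numbers: the shift along the tool's x, y, z in cm, then the turn about the tool's z in degrees. In form: [[[dx, dy, dz, yaw], ...]]. A call has 1 to 12 rows; each row is the pose to reach, as a shift and turn from the pose commanded when the call began, along the tool's axes at that moment; what a row does not reach only later rows make up. A row lasts 1/8 s, in which the tool goes at most 62.5 mm and 10.7 degrees, less where a joint would pass 70% of its speed; a pose out of reach is approached as far as the arm can. A call with a gripper value outside its range is refused whole. OPENING is the opening, from 0 (shut) to 1 (fully open), set as the call begins (- or left out, the last holds). The fingers move at their own pace and stop on an object; FORCE is the grip in N (left out, the last holds). Time passes only in rows, so rows that repeat a pose let the fingers close. It gives the time, the measured TCP pose, the force, the opening and the grip force at its end, in the units of the state.
- ctrl.sense(): the state, without advancing time (a new reading comes with each control period).
- vision.grab_frame(name): name is "side" or "top" or "wrist"; returns (picture, depth): 400x640x3 uint8, blue, green, red; 400x640 float32, m along the optical axis (not along the pixel's ray), 0 where there is no reading.
- vision.calibration(name): a dict with "intrinsics" (3x3 intrinsics, pixels), "R" (3x3) and "t" (3): a world point X has camera coordinates R X + t; the wrist camera has in their place "hand_eye" (4x4, takes a point from camera to tool coordinates, whose origin is the TCP and whose axes are the flange's). Camera axes: x right, y down, z forward; pixel columns grow to the right and rows downward; lengths in m; the calibration is good to about 2 mm. A picture is of the moment at which its call begins: read the wrist's pose just before it. calibration takes no time and is no camera call.
- workorder.sign_off(): hands the job in; it is judged then, once.
The state is a dict: "time_s": time; "joint_pos": joint angles; "dq": joint speeds; "tau": joint torques, N m; "ee_pos": TCP position; "ee_rot": TCP orientation; "wrist_force": force on the tool from outside, world axes, zero at the start; "moment": the same for the moment, N m; "gripper_width": finger opening in m; "grip_force": force on a finger pad.
Only numpy, scipy, OpenCV 4.12 (cv2) and the standard library are available. Lean on these libraries where they do the work, as an engineer would, in place of code of your own. Each camera call takes 0.05 s, during which the arm holds its last target. There are 200 camera calls.

## Task

The printing block on the press's sliding bed has fresh glue under its brass strips and must be nipped while it sets. With the fingertips push the bed by its arched handle fully home under the platen, then push the hand wheel round clockwise (seen from above) by its upright red handle through exactly one turn, so that the felt pad comes down on the block and the handle stands again over the spot where it started. Grasp and lift nothing, force neither bed nor wheel, do not touch the block, and leave the things round the press where they are.

Things in the scene. Friction and masses are not known exactly. Their poses are not given: they have to be found in the camera images.
- press: Green C-frame bench screw press on a pale wooden plinth, fixed; its column at the back. Origin: on the screw's vertical axis, at table height. Yaw 0: +x away from the robot (to the column), +y left, whence the bed slides in. Plinth 36 mm high, y -215 to +145 mm, x -83 to +122 mm. Frame and guide rods up to 184 mm above the table; only the wheel is higher (to 255 mm).
- press_axis (a point): Point on the vertical axis of screw and wheel, 196 mm above the table, at the height of the wheel's rim before it is turned.
- bed (a joint): Sliding bed, a flat steel plate 86 mm wide with a cork mat, top of the mat 64 mm above the table. Value in m: 0 = run out to the left, 0.09 = home, where it meets two rubber buffers, which give a little if it is pressed on; it grows as the bed slides along the press's -y. It starts at 0 to 0.015, slides with about 2 N friction and stays where it is left.
- bed_handle (a point): Middle of the level bar of the arched steel handle on the bed's left end, its axis 112 mm above the table, along the press's x. The bar carries a black sleeve 17 mm thick, 44 mm long; open beneath. Push it from its outer side (press +y) towards press -y. With the bed home it lies 140 mm from the wheel's axis.
- wheel (a joint): Level hand wheel (steel rim 123 mm across, three dark spokes) above the press's head on the vertical screw. Value in rad, growing clockwise seen from above; starts at 0 to 3.0, can go on to 14. About 2 to 3 N at the handle turn it; it does not coast or spring back. One turn (6.283) lowers wheel, screw, platen and pad together by 6 mm.
- wheel_handle (a point): Middle of the upright red handle, a round grip 50 mm high, at most 21 mm thick, standing on the rim over a spoke, 55 mm from the wheel's axis. The point is 230 mm above the table at joint wheel 0 and sinks 6 mm a turn; grip from 25 mm below to 25 mm above it; top of the rim 27 mm below it. Nothing else there is as high, so fingertips can follow it all the way round.
- red_grip: The same red handle as a part of its own, which spins loosely on its pin, so its own yaw means nothing. Origin: the centre of its foot, 25 mm below point wheel_handle; 50 mm high.
- felt_pad: Grey felt pad 74 x 98 mm (x, y) under the dark steel platen on the screw; it begins 1.5 to 4.4 mm above the block's height and gives like a spring (3.5 N a mm, at most 8 mm). Origin on the axis, at the underside of the platen, 11 mm above the pad's free underside; axes as the press.
- block: Loose printing block 50 x 50 mm, 31 mm high over the raised brass strips, grey-brown wood, lying on the bed's cork mat in front of (left of) the platen; it rides on the bed. Origin: centre of its underside. Not to be touched.
- next_block_a: Loose dark brown printing block with brass strips, 50 x 55 x 29 mm, waiting on the right end of the plinth. Origin: centre of its underside. Leave alone.
- next_block_b: Loose dark brown printing block with brass strips, 50 x 70 x 26 mm, waiting on the right end of the plinth. Origin: centre of its underside. Leave alone.
- ink_bottle: Loose brown stoneware ink bottle with a cork, 49 mm across, 80 mm high, behind the left of the press. Origin: centre of its underside. Leave alone.
- wax_tin: Loose dark green round tin, 62 mm across, 46 mm high, left of the press. Origin: centre of its underside. Leave alone.
- paste_pot: Loose pale enamel pot, 75 mm across, 75 mm high, at the back right. Origin: centre of its underside. Leave alone.
- paste_brush: Loose paste brush with black bristles and wooden handle, 226 x 87 x 42 mm, lying on the white paper at the left. Origin: its centre, at the table. Leave alone.
- seam_roller: Loose roller with a red handle and black roll, 187 x 54 x 37 mm, lying on the white paper at the left. Origin: its centre, at the table. Leave alone.
- bed_sleeve: The black sleeve on that handle, which spins loosely on the bar. Origin: its centre, the same point as bed_handle.

How it is judged:
On the way, in this order (a step that is already met when the one before it is completed fails the run):
1. the bed is home under the platen (value of joint bed above 0.086 m), for 0.1 s.
2. the wheel has gone most of the way round and the pad has met the block (value of joint wheel above 5.5 rad and contact force between felt_pad and block above 1 N), for 0.1 s.
At the end, for the whole second after the job is handed in: Bed home within 4 mm; wheel turned one turn clockwise and at rest, its handle within about 15 mm (16 degrees), seen from above, of where it started; the felt pad presses on the block with more than 2 N; the block lies flat, its centre within 30 mm of the screw axis (value of joint bed above 0.086 m and value of joint wheel between 6 and 9.57 rad and distance of wheel_handle from where it was at the start of the episode below 0.0165 m and velocity of joint wheel between -0.05 and 0.05 rad/s and contact force between felt_pad and block above 2 N and horizontal distance between block and felt_pad below 0.03 m and angle between block's own z axis and vertical below 0.06 rad); the robot touches nothing.
It fails at once if the freshly glued block is touched by the robot (contact force between any of the fingers, the arm and block above 0.3 N).
It fails at once if the block is lifted off the bed (height (world z) of block above 0.074 m).
It fails at once if the wheel's handle is pinched or forced (over 25 N) (contact force between the fingers and red_grip above 25 N).
It fails at once if a thing round the press is shifted, carried or tipped (over 20 mm) (distance of any of next_block_a, next_block_b, ink_bottle, wax_tin, paste_pot, paste_brush, seam_roller from where it was at the start of the episode above 0.02 m).
It fails at once if the bed's handle is pinched hard or the bed is rammed against its buffers (over 40 N) (contact force between the fingers and bed_sleeve above 40 N).
It also fails if it takes over 69 s, if anything falls off the work surface, if the arm or the gripper's body presses on something with over 40 N, if the wrist force passes 120 N, or if a joint passes its speed limit or range.

## Working session

There is one attempt and no reset: what is moved stays moved. The work goes in short steps, Python scripts to look and compute and a shell command to move; the robot and the scene stay as the last step left them, time stands still between calls to the robot, and variables do not carry over. Pictures are saved under pics/ and viewed, at most 10 in all, crops included, and the job is handed in when it is done.

```bash
mkdir -p pics; ls; python3 - <<'E'
from plant import ctrl, vision
import cv2,numpy as np
s=ctrl.sense();print(s['time_s'],s['ee_pos'],s['ee_rot'],s['gripper_width'])
for n in('top','side'):
    p,d=vision.grab_frame(n);cv2.imwrite(f'pics/{n}.png',p);np.savez(f'{n}.npz',p=p,d=d,**{k:v for k,v in vision.calibration(n).items()})
    c=vision.calibration(n);print(n,c)
E
```

```text
pics
0.0 [ 0.23062157 -0.55328988  0.2302231 ] [-9.53416321e-04  9.80580730e-01  1.96113523e-01 -9.17394070e-05] 0.08503858534453675
top {'intrinsics': array([[491.36958244,   0.        , 306.62604342],
       [  0.        , 491.36958244, 198.33619641],
       [  0.        ,   0.        ,   1.        ]]), 'R': array([[-0.01406767, -0.99980776,  0.01365799],
       [-0.99609847,  0.01282274, -0.08731221],
       [ 0.08712029, -0.01483298, -0.99608736]]), 't': array([-0.02483394,  0.54201587,  1.50132609])}
side {'intrinsics': array([[474.71325127,   0.        , 319.45647244],
       [  0.        , 474.71325127, 201.57789634],
       [  0.        ,   0.        ,   1.        ]]), 'R': array([[-0.85199088, -0.52283342, -0.02750932],
       [-0.17214943,  0.32937575, -0.92837287],
       [ 0.49444527, -0.7862295 , -0.37063061]]), 't': array([0.46575465, 0.24725015, 1.47342687])}
```

View pics/top.png

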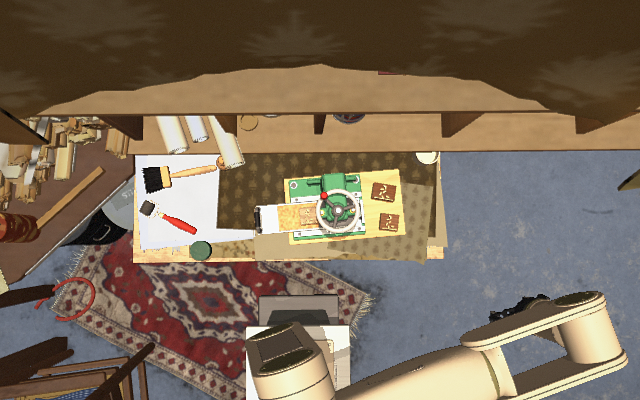

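View pics/side.png

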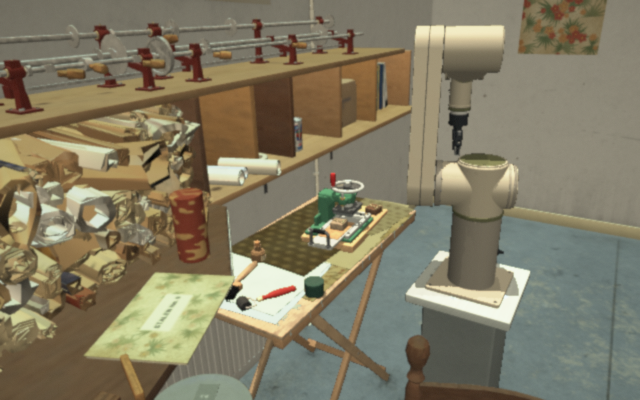

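The top view shows the wheel at about (338,211), the red handle at (323,196), the bed handle at (257,219), the wax tin at (200,250) and next blocks at (383,191) and (388,222). The side view shows the press standing free, with the shelf behind it.

```bash
cat > h.py <<'E'
import numpy as np
def ray(K,R,t,u,v,z):
    d=R.T@np.linalg.inv(K)@np.array([u,v,1.]);o=-R.T@t
    return o+d*(z-o[2])/d[2]
def cloud(d,K,R,t):
    v,u=np.mgrid[:d.shape[0],:d.shape[1]]
    c=np.stack([(u-K[0,2])/K[0,0]*d,(v-K[1,2])/K[1,1]*d,d],-1)
    return (c-t)@R
E
python3 - <<'E'
import numpy as np,cv2
from h import *
f=np.load('top.npz');p,d,K,R,t=[f[k] for k in('p','d','intrinsics','R','t')]
W=cloud(d,K,R,t);hsv=cv2.cvtColor(p,cv2.COLOR_BGR2HSV)
roi=np.zeros(d.shape,bool);roi[165:250,240:415]=1
red=roi&((hsv[...,0]<6)|(hsv[...,0]>174))&(hsv[...,1]>180)&(hsv[...,2]>90)
v,u=np.nonzero(red);print('red',len(u),u.mean(),v.mean(),ray(K,R,t,u.mean(),v.mean(),.25),W[red].mean(0), W[red][:,2].max())
rim=roi&(W[...,2]>.18)&(W[...,2]<.205)
pts=W[rim];print('rim',len(pts),pts.min(0),pts.max(0))
(c,r)=cv2.minEnclosingCircle(pts[:,:2].astype(np.float32));print(c,r)
v,u=np.nonzero(rim);e=cv2.fitEllipse(cv2.convexHull(np.stack([u,v],1).astype(np.int32)));print(e,ray(K,R,t,*e[0],.195))
# plinth
pl=roi&(abs(W[...,2]-.036)<.008)&(hsv[...,0]>15)&(hsv[...,0]<30)&(hsv[...,1]>60)
q=W[pl][:,:2].astype(np.float32);print('plinth',cv2.minAreaRect(q))
h=roi&(W[...,2]>.095)&(W[...,2]<.13);h[:,285:]=0
v,u=np.nonzero(h);print('handle',len(u),np.c_[u,v].tolist(),W[h].mean(0))
cv2.imwrite('pics/crop.png',cv2.resize(p[160:260,180:420],None,fx=3.3,fy=3.3,interpolation=cv2.INTER_CUBIC))
E
```

```text
red 40 323.6 195.125 [ 0.52980166 -0.07377876  0.25      ] [ 0.52974164 -0.07374786  0.25061876] 0.2558743507102934
rim 739 [ 0.43269028 -0.17361964  0.1801471 ] [ 0.55190994 -0.05205205  0.20498855]
(0.49167460203170776, -0.1134871318936348) 0.06153615191578865
((337.2407531738281, 210.5542755126953), (44.0659065246582, 44.436988830566406), 117.58464813232422) [ 0.49184732 -0.11332404  0.195     ]
plinth ((0.49590009450912476, -0.11712849140167236), (0.25091493129730225, 0.4867044687271118), 2.4211018085479736)
handle 135 [[255, 207], [256, 207], [257, 207], [255, 208], [256, 208], [257, 208], [258, 208], [254, 209], [255, 209], [256, 209], [257, 209], [258, 209], [254, 210], [255, 210], [256, 210], [257, 210], [258, 210], [254, 211], [255, 211], [256, 211], [257, 211], [258, 211], [254, 212], [255, 212], [256, 212], [257, 212], [258, 212], [259, 212], [254, 213], [255, 213], [256, 213], [257, 213], [258, 213], [259, 213], [254, 214], [255, 214], [256, 214], [257, 214], [258, 214], [259, 214], [254, 215], [255, 215], [256, 215], [257, 215], [258, 215], [254, 216], [255, 216], [256, 
[... 384 characters left out ...]
221], [259, 221], [254, 222], [255, 222], [256, 222], [257, 222], [258, 222], [259, 222], [255, 223], [256, 223], [257, 223], [258, 223], [259, 223], [255, 224], [256, 224], [257, 224], [258, 224], [259, 224], [260, 224], [255, 225], [256, 225], [257, 225], [258, 225], [259, 225], [260, 225], [255, 226], [256, 226], [257, 226], [258, 226], [259, 226], [260, 226], [256, 227], [257, 227], [258, 227], [259, 227], [256, 228], [257, 228], [258, 228], [259, 228], [256, 229], [257, 229], [258, 229], [259, 229], [256, 230], [257, 230], [258, 230], [259, 230], [260, 230], [256, 231], [257, 231], [258, 231], [259, 231], [260, 231], [257, 232], [258, 232], [259, 232]] [0.47422692 0.11455172 0.11697591]
```

View pics/crop.png

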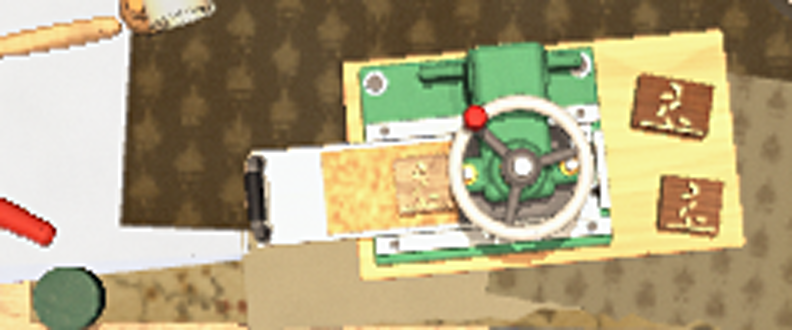

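The crop shows the handle sleeve at the far left, so the bed is nearly at 0. The wheel's red handle stands back left, at about 46° from world +x. Next I'll check clearances.

```bash
python3 - <<'E'
import numpy as np
from h import *
f=np.load('top.npz');p,d,K,R,t=[f[k] for k in('p','d','intrinsics','R','t')]
W=cloud(d,K,R,t);ok=d>0
X,Y,Z=W[...,0],W[...,1],W[...,2]
a=np.array([.4918,-.1133]);q=W[...,:2]-a;r=np.hypot(q[...,0],q[...,1])
print('hub',[ (k,round(float(Z[ok&(r<k)].max()),3)) for k in(.01,.02,.03,.045)])
yaw=np.arctan2(.0178,.228);ex=np.array([np.cos(yaw),np.sin(yaw)]);ey=np.array([-ex[1],ex[0]])
px=q@ex;py=q@ey
print('yaw',np.degrees(yaw), 'red',np.array([.0380,.0395])@np.c_[ex,ey],'bedh',np.array([-.0178,.228])@np.c_[ex,ey])
for lo in np.arange(.06,.24,.02):
    m=ok&(py>lo)&(py<lo+.02)&(abs(px)<.09); b=m&(abs(px)<.05); print(round(lo,2),Z[m].max().round(3),Z[b].max().round(3))
m=ok&(Z>.3)&(X>.4)&(abs(Y)<.4);print('shelf',X[m].min(),Z[m][X[m].argmin()], np.percentile(X[m],1))
for n,u,v in(('tin',200,250),('pot',428,157)):print(n,W[v,u])
E
python3 -m crank '[[[0,0,-3,0],[0,0,-6,2],[2,-2,-9,4],[4.5,-5,-9,6],[8,-9,-9,8],[12,-13.5,-9,10],[16,-18,-9,12],[20,-23,-9,14],[24,-28,-9,16],[28,-32,-9,18],[32,-36.5,-9,18],[35,-40,-9,18]]]' 0 20
```

```text
hub [(0.01, 0.215), (0.02, 0.215), (0.03, 0.215), (0.045, 0.215)]
yaw 4.464036888269928 red [0.04095914 0.03642251] bedh [-3.46944695e-18  2.28693769e-01]
0.06 1.273 0.197
0.08 1.276 0.101
0.1 1.28 0.097
0.12 1.283 0.073
0.14 1.287 0.073
0.16 1.291 0.072
0.18 1.293 0.071
0.2 1.296 0.073
0.22 1.3 0.129
shelf 0.42866058562390313 1.0852707326082678 0.5114108503019079
tin [0.38714598 0.29249541 0.04663111]
pot [ 0.66368564 -0.40973826  0.04289283]
time_s: 1.6
ee_pos: [0.4001, -0.0477, 0.3211]
ee_rot: [-0.0, 0.999, 0.041, 0.0]
wrist_force: [0.3, -0.3, -0.6]
gripper_width: 0.0001
grip_force: 0.0
```

```bash
python3 -m crank '[[[2,-4,0,0],[4,-9,0,0],[6,-14,0,0],[8,-18,0,0],[8.6,-20.6,0,0],[8.6,-20.6,3,0],[8.6,-20.6,8,0],[8.6,-20.6,13,0],[8.6,-20.6,17,0],[8.6,-20.6,20,0],[8.6,-20.6,21.7,0],[8.6,-20.6,21.7,0]]]'
python3 - <<'E'
from plant import vision,ctrl
import cv2,numpy as np
s=ctrl.sense();print(s['ee_pos'],s['wrist_force'])
for n in ('top','wrist'):
    p,d=vision.grab_frame(n)
    np.savez(n+'2.npz',p=p,d=d)
    if n=='top':a=cv2.resize(p[170:270,180:380],(640,320))
    else:b=cv2.resize(p,(400,250))
c=np.zeros((580,640,3),np.uint8);c[:320]=a;c[330:580,:400]=b
cv2.imwrite('pics/c2.png',c)
E
```

```text
time_s: 3.1
ee_pos: [0.4682, 0.162, 0.1032]
ee_rot: [0.0, 0.999, 0.04, -0.001]
wrist_force: [-1.1, -0.2, 0.4]
gripper_width: -0.0001
grip_force: 0.0
[0.46818237 0.16202402 0.10315604] [-1.07649255 -0.20805553  0.4043609 ]
```

View pics/c2.png

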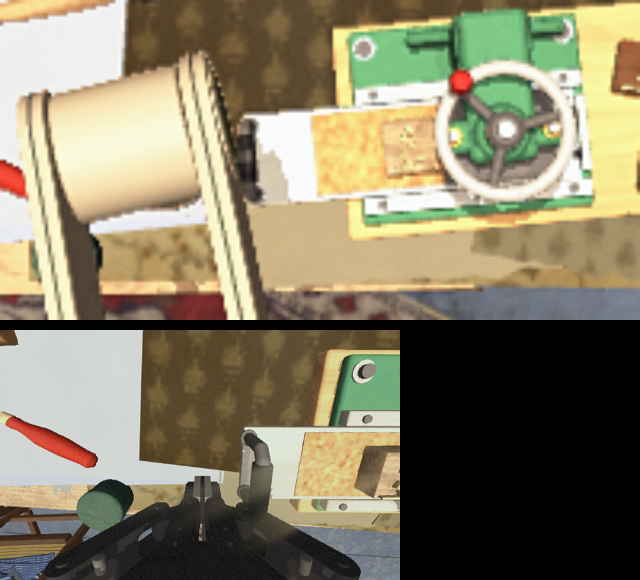

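Top: the sleeve is just right of the arm. Wrist view: the closed tips at (203,485) are level with the sleeve at (250,485), on its outer side. Now I push the bed.

```bash
python3 -m crank '[[[0,1,0,0],[0,2,0,0],[0,3,0,0],[0,3.8,0,0],[0,4.6,0,0],[0,5.4,0,0],[0,6.2,0,0],[0,7,0,0],[0,7.8,0,0],[0,8.6,0,0],[0,9.4,0,0],[0,10,0,0]]]'; python3 -m crank '[[[0,0.4,0,0],[0,0.8,0,0],[0,1,0,0],[0,1.2,0,0],[0,1.2,0,0]]]'
```

```text
time_s: 4.7
ee_pos: [0.4771, 0.062, 0.1042]
ee_rot: [0.0, 0.999, 0.04, -0.0]
wrist_force: [1.7, 3.1, 1.8]
gripper_width: 0.0004
grip_force: 1.4
time_s: 5.32
ee_pos: [0.478, 0.0504, 0.1042]
ee_rot: [0.0, 0.999, 0.04, -0.0]
wrist_force: [0.3, 1.5, 0.5]
gripper_width: 0.0002
grip_force: 0.2
```

```bash
python3 -m crank '[[[0,0.2,0,0],[0,0.4,0,0],[0,0.4,0,0]]]' | grep -E 'pos|wrist'; python3 -m crank '[[[0,0.15,0,0],[0,0.3,0,0],[0,0.3,0,0]]]'| grep -E 'pos|wrist'
```

```text
ee_pos: [0.4783, 0.0464, 0.1042]
wrist_force: [-0.7, -0.2, 1.0]
ee_pos: [0.4784, 0.0455, 0.1044]
wrist_force: [-2.5, 11.9, 3.2]
```

```bash
python3 -m crank '[[[0,-1.5,0,0],[0,-4,0,0],[0,-6,0,0],[0,-6,-4,0],[0,-6,-10,0],[0,-6,-15,0],[0,-6,-18,0],[0,-6,-18,0]]]'
python3 - <<'E'
from plant import vision
from h import *
import cv2
p,d=vision.grab_frame('top');c=vision.calibration('top')
W=cloud(d,c['intrinsics'],c['R'],c['t']);q=W[...,:2]-[.4918,-.1133]
y=np.radians(4.46);ex=np.array([np.cos(y),np.sin(y)]);ey=np.array([-ex[1],ex[0]]);px,py=q@ex,q@ey
m=(W[...,2]>.105)&(W[...,2]<.13)&(abs(px)<.02)&(py>.1)&(py<.17);print('bedh',m.sum(),px[m].mean(),np.median(py[m]))
hsv=cv2.cvtColor(p,cv2.COLOR_BGR2HSV)
m=(abs(px)<.08)&(abs(py)<.08)&((hsv[...,0]<6)|(hsv[...,0]>174))&(hsv[...,1]>180)&(hsv[...,2]>90)&(W[...,2]>.23)
print('red',m.sum(),px[m].mean(),py[m].mean())
cv2.imwrite('pics/c3.png',cv2.resize(p[160:260,200:400],(640,320)))
E
```

```text
time_s: 7.08
ee_pos: [0.4755, 0.1038, 0.2876]
ee_rot: [0.0, 0.999, 0.04, 0.003]
wrist_force: [0.6, -0.2, -0.9]
gripper_width: -0.0
grip_force: 0.0
bedh 80 -7.255992651061682e-05 0.13951547456281904
red 40 0.040817882110543116 0.03653332177489477
```

View pics/c3.png

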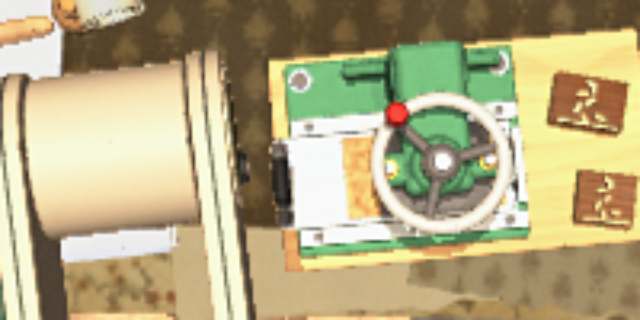

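The bed is home: the handle lies 139.5 mm from the axis, and the wheel has not been disturbed. I move to the place behind the red handle.

```bash
python3 -m crank '[[[0,3,0,0],[0,7,0,0],[0,11,0,0],[0,14.5,0,0],[-0.1,16.3,0,0],[-0.1,16.3,1.5,0],[-0.1,16.3,3.5,0],[-0.1,16.3,5.2,0],[-0.1,16.3,6.3,0],[-0.1,16.3,6.3,0]]]'; python3 -m crank '[[[0.5,0,0,0],[1,0.1,0,0],[1.4,0.2,0,0],[1.4,0.2,0,0]]]'
```

```text
time_s: 8.38
ee_pos: [0.4854, -0.0585, 0.22]
ee_rot: [-0.0, 0.999, 0.041, -0.001]
wrist_force: [0.4, 0.2, 1.0]
gripper_width: 0.0004
grip_force: 0.0
time_s: 8.88
ee_pos: [0.5005, -0.0601, 0.2215]
ee_rot: [0.0, 0.999, 0.04, 0.0]
wrist_force: [-0.2, 0.3, -0.1]
gripper_width: -0.0004
grip_force: 0.0
```

```bash
for i in 1; do python3 -m crank '[[[0.3,0.1,0,0],[0.3,0.1,0,0]]]' | grep -E 'pos|wrist'; python3 -m crank '[[[0.3,0.1,0,0],[0.3,0.1,0,0]]]'| grep -E 'pos|wrist';python3 -m crank '[[[0.3,0.1,0,0],[0.3,0.1,0,0]]]'| grep -E 'pos|wrist'; done
python3 - <<'E'
from plant import vision
from h import *
import cv2
p,d=vision.grab_frame('wrist');cv2.imwrite('pics/w4.png',p)
E
```

```text
ee_pos: [0.5033, -0.0608, 0.2213]
wrist_force: [0.2, 0.1, -0.6]
ee_pos: [0.5064, -0.0615, 0.2213]
wrist_force: [1.1, -0.7, 0.4]
ee_pos: [0.5095, -0.0623, 0.2213]
wrist_force: [0.5, 0.3, 0.6]
```

View pics/w4.png

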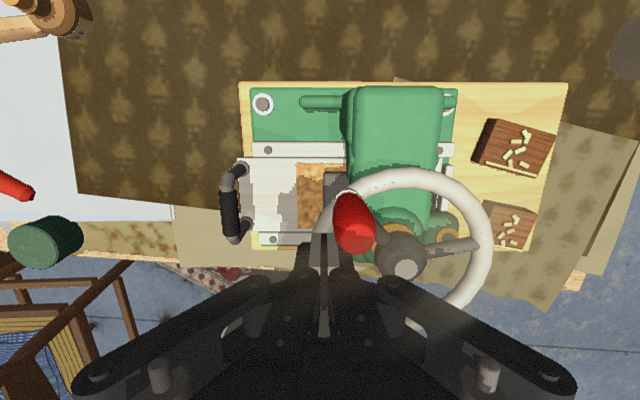

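The wrist view shows the closed tips at (325,245) directly left of and against the red grip (353,220). Next I work out the circle rows.

```bash
python3 - <<'E'
import numpy as np
a0=66.4
for c in range(4):
    b=np.radians(a0-90*c); out=[]
    for k in range(1,13):
        a=b-np.radians(7.5*k)
        out.append([round(5.5*(np.cos(a)-np.cos(b)),1),round(-5.5*(np.sin(a)-np.sin(b)),1),0,0])
    print(str(out).replace(' ',''))
E
```

```text
[[np.float64(0.6),np.float64(0.3),0,0],[np.float64(1.2),np.float64(0.7),0,0],[np.float64(1.8),np.float64(1.2),0,0],[np.float64(2.2),np.float64(1.8),0,0],[np.float64(2.6),np.float64(2.4),0,0],[np.float64(2.9),np.float64(3.0),0,0],[np.float64(3.1),np.float64(3.7),0,0],[np.float64(3.3),np.float64(4.4),0,0],[np.float64(3.3),np.float64(5.1),0,0],[np.float64(3.2),np.float64(5.9),0,0],[np.float64(3.1),np.float64(6.6),0,0],[np.float64(2.8),np.float64(7.2),0,0]]
[[np.float64(-0.3),np.float64(0.6),0,0],[np.float64(-0.7),np.float64(1.2),0,0],[np.float64(-1.2),np.float64(1.8),0,0],[np.float64(-1.8),np.float64(2.2),0,0],[np.float64(-2.4),np.float64(2.6),0,0],[np.float64(-3.0),np.float64(2.9),0,0],[np.float64(-3.7),np.float64(3.1),0,0],[np.float64(-4.4),np.float64(3.3),0,0],[np.float64(-5.1),np.float64(3.3),0,0],[np.float64(-5.9),np.float64(3.2),0,0],[np.float64(-6.6),np.float64(3.1),0,0],[np.float64(-7.2),np.float64(2.8),0,0]]
[[np.float64(-0.6),np.float64(-0.3),0,0],[np.float64(-1.2),np.float64(-0.7),0,0],[np.float64(-1.8),np.float64(-1.2),0,0],[np.float64(-2.2),np.float64(-1.8),0,0],[np.float64(-2.6),np.float64(-2.4),0,0],[np.float64(-2.9),np.float64(-3.0),0,0],[np.float64(-3.1),np.float64(-3.7),0,0],[np.float64(-3.3),np.float64(-4.4),0,0],[np.float64(-3.3),np.float64(-5.1),0,0],[np.float64(-3.2),np.float64(-5.9),0,0],[np.float64(-3.1),np.float64(-6.6),0,0],[np.float64(-2.8),np.float64(-7.2),0,0]]
[[np.float64(0.3),np.float64(-0.6),0,0],[np.float64(0.7),np.float64(-1.2),0,0],[np.float64(1.2),np.float64(-1.8),0,0],[np.float64(1.8),np.float64(-2.2),0,0],[np.float64(2.4),np.float64(-2.6),0,0],[np.float64(3.0),np.float64(-2.9),0,0],[np.float64(3.7),np.float64(-3.1),0,0],[np.float64(4.4),np.float64(-3.3),0,0],[np.float64(5.1),np.float64(-3.3),0,0],[np.float64(5.9),np.float64(-3.2),0,0],[np.float64(6.6),np.float64(-3.1),0,0],[np.float64(7.2),np.float64(-2.8),0,0]]
```

```bash
python3 -m crank '[[[0.6,0.3,0,0],[1.2,0.7,0,0],[1.8,1.2,0,0],[2.2,1.8,0,0],[2.6,2.4,0,0],[2.9,3,0,0],[3.1,3.7,0,0],[3.3,4.4,0,0],[3.3,5.1,0,0],[3.2,5.9,0,0],[3.1,6.6,0,0],[2.8,7.2,0,0]]]'
python3 - <<'E'
from plant import vision
import cv2
p,d=vision.grab_frame('wrist');cv2.imwrite('pics/w5.png',p)
E
```

```text
time_s: 11.18
ee_pos: [0.5432, -0.1324, 0.2215]
ee_rot: [0.0, 0.999, 0.04, 0.0]
wrist_force: [1.8, 1.6, -1.4]
gripper_width: 0.0001
grip_force: 1.1
```

View pics/w5.png

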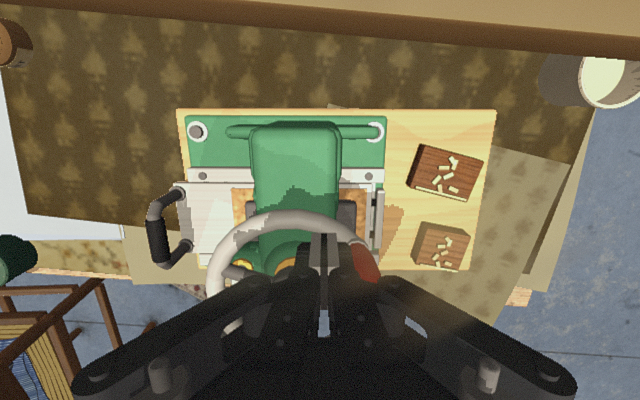

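The grip, at (365,260), is being pushed ahead of the tips. I continue.

```bash
python3 -m crank '[[[-0.3,0.6,0,0],[-0.7,1.2,0,0],[-1.2,1.8,0,0],[-1.8,2.2,0,0],[-2.4,2.6,0,0],[-3,2.9,0,0],[-3.7,3.1,0,0],[-4.4,3.3,0,0],[-5.1,3.3,0,0],[-5.9,3.2,0,0],[-6.6,3.1,0,0],[-7.2,2.8,0,0]]]'
python3 - <<'E'
from plant import vision
from h import *
import cv2
p,d=vision.grab_frame('side');c=vision.calibration('side')
hsv=cv2.cvtColor(p,cv2.COLOR_BGR2HSV)
m=((hsv[...,0]<6)|(hsv[...,0]>174))&(hsv[...,1]>150)&(hsv[...,2]>80)
W=cloud(d,c['intrinsics'],c['R'],c['t']);m&=(W[...,2]>.18)&(W[...,2]<.28)&(abs(W[...,0]-.49)<.1)&(abs(W[...,1]+.11)<.1)
print(m.sum(),W[m].mean(0) if m.any() else '')
E
```

```text
time_s: 12.72
ee_pos: [0.473, -0.1656, 0.2213]
ee_rot: [0.0, 0.999, 0.04, -0.0]
wrist_force: [2.2, -1.0, -2.1]
gripper_width: 0.0001
grip_force: 1.2
46 [ 0.45007408 -0.14555625  0.23146602]
```

```bash
python3 -m crank '[[[-0.6,-0.3,0,0],[-1.2,-0.7,0,0],[-1.8,-1.2,0,0],[-2.2,-1.8,0,0],[-2.6,-2.4,0,0],[-2.9,-3,0,0],[-3.1,-3.7,0,0],[-3.3,-4.4,0,0],[-3.3,-5.1,0,0],[-3.2,-5.9,0,0],[-3.1,-6.6,0,0],[-2.8,-7.2,0,0]]]' | grep -E 'pos|wrist'
python3 -m crank '[[[0.3,-0.6,0,0],[0.7,-1.2,0,0],[1.2,-1.8,0,0],[1.8,-2.2,0,0],[2.4,-2.6,0,0],[3,-2.9,0,0],[3.7,-3.1,0,0],[4.4,-3.3,0,0],[5.1,-3.3,0,0],[5.9,-3.2,0,0],[6.6,-3.1,0,0],[7.2,-2.8,0,0]]]'
python3 - <<'E'
from plant import vision
from h import *
import cv2
p,d=vision.grab_frame('side');c=vision.calibration('side')
hsv=cv2.cvtColor(p,cv2.COLOR_BGR2HSV)
m=((hsv[...,0]<6)|(hsv[...,0]>174))&(hsv[...,1]>150)&(hsv[...,2]>80)
W=cloud(d,c['intrinsics'],c['R'],c['t']);m&=(W[...,2]>.18)&(W[...,2]<.28)&(abs(W[...,0]-.49)<.1)&(abs(W[...,1]+.11)<.1)
print(m.sum(),W[m].mean(0) if m.any() else '')
E
```

```text
ee_pos: [0.4397, -0.0953, 0.2211]
wrist_force: [-1.0, -1.1, -1.5]
time_s: 15.78
ee_pos: [0.5099, -0.0621, 0.2213]
ee_rot: [-0.0, 0.999, 0.04, 0.0]
wrist_force: [-1.8, 1.1, -1.9]
gripper_width: -0.0
grip_force: 1.2
21 [ 0.52636521 -0.06495448  0.22128479]
```

```bash
python3 -m crank '[[[-0.8,-0.4,0,0],[-1.8,-0.8,0,0],[-1.8,-0.8,-2,0],[-1.8,-0.8,-5,0],[-1.8,-0.8,-8,0],[-1.8,-4,-9,0],[-1.8,-9,-9,0],[-1.8,-14,-9,0],[-1.8,-18,-9,0],[-1.8,-20,-9,0],[-1.8,-20,-9,0]]]'
python3 - <<'E'
from plant import vision
from h import *
import cv2
p,d=vision.grab_frame('top');c=vision.calibration('top')
W=cloud(d,c['intrinsics'],c['R'],c['t']);q=W[...,:2]-[.4918,-.1133]
y=np.radians(4.46);ex=np.array([np.cos(y),np.sin(y)]);ey=np.array([-ex[1],ex[0]]);px,py=q@ex,q@ey
m=(W[...,2]>.105)&(W[...,2]<.13)&(abs(px)<.02)&(py>.1)&(py<.17);print('bedh',m.sum(),np.median(py[m]))
hsv=cv2.cvtColor(p,cv2.COLOR_BGR2HSV)
m=(abs(px)<.08)&(abs(py)<.08)&((hsv[...,0]<6)|(hsv[...,0]>174))&(hsv[...,1]>180)&(hsv[...,2]>90)&(W[...,2]>.22)
print('red',m.sum(),px[m].mean(),py[m].mean(),W[m].mean(0), W[m][:,2].max())
r=np.hypot(px,py);m=(r>.05)&(r<.06)&(W[...,2]>.17)&(W[...,2]<.21);print('rim z',np.median(W[m][:,2]))
f=np.load('top.npz');W=cloud(f['d'],c['intrinsics'],c['R'],c['t']);m=(r>.05)&(r<.06)&(W[...,2]>.17)&(W[...,2]<.215);print('rim z0',np.median(W[m][:,2]))
E
```

```text
time_s: 17.2
ee_pos: [0.4753, 0.1369, 0.3131]
ee_rot: [-0.0, 0.999, 0.042, 0.001]
wrist_force: [-1.1, 0.0, 0.1]
gripper_width: -0.0004
grip_force: 0.0
bedh 81 0.13960042125436084
red 37 0.03970939400981986 0.036954823655554546 [ 0.52851543 -0.07336916  0.24582072] 0.2526255604143877
rim z 0.19408766664136887
rim z0 0.20027444143605871
```

The handle is back within 2 mm of its start seen from above, the rim sits 6 mm lower, and the bed is still home. I hand in.

```bash
python3 -c "
from plant import workorder
print(workorder.sign_off())"
```

```text
the job is handed in; nothing more can be done
None
```

The bed is home (its handle 139.6 mm from the axis) and the wheel has gone one turn clockwise, down 6 mm, its handle back within 2 mm of its start seen from above; the job is handed in, but no verdict came back and I did not measure the pad's force on the block.

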